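# Tighten the chess board's clamp with a click wrench

## Task

Take the click wrench out of the organiser, fit its socket fully down over the clamp's T-bar and turn it clockwise (seen from above) until it breaks over with a click, then stop at once: do not drive the handle on towards the end of its break-over. Then lift the wrench off and lay it back in the same pair of organiser slots, head on the same side as before, and let go. Leave the vase and the chess men standing where they are.

Things in the scene. Friction and masses are not known exactly. Their poses are not given: they have to be found in the camera images.
- wrench_grip (a point): Centre of the grip of the loose click wrench (0.26 kg, 260 mm long), about its centre of mass. x runs along the handle to the head, z up in use. Within 35 mm along x of here the black handle is a bar 18 mm wide (y), 20 mm high (z), to be pinched from above. Black part and steel cap reach 109 mm back. The head's axis (z) is 130 mm ahead, parallel to the screw in use.
- wrench: The click wrench's handle; same frame as wrench_grip. The head hinges on it about the head's axis: rigid until about 1.6 N m clockwise (12 N sideways at the grip), then it breaks over: resistance falls steadily, to about half after 0.1 rad of handle swing (that is the click); a hard stop follows at 0.17 rad. Springs back straight when eased; no yield the other way.
- socket (a point): Middle of the flat roof of the socket in the wrench's aluminium head, on the head's axis, 15 mm below wrench_grip's level. The socket is a pocket open downward, inside 67 mm long (x) by 15 mm wide (y), 13 mm deep, walls 5 mm. Its x is in line with the handle's x until the wrench breaks over; the angle between them is the break-over angle.
- tbar_top (a point): Middle of the flat top of the steel T-bar on the clamp's upright screw, on the screw axis, 80 mm above the table. Bar 62 mm long (x), 10 mm wide (y), 14 mm high, level; fits the socket either way round. Its length lies roughly along world y at start, within about 0.6 rad. Seated, the socket roof rests on this top. Play in the fit: about 0.1 rad either way.
- clamp: Dark steel screw clamp, fixed to the table over the board's edge, 62 mm high without its T-bar; origin on the table under the screw axis. Its screw turns stiffly (0.9 N m at least, more as it tightens) and stays where it is left. How far it must turn clockwise until the wrench clicks is not known beforehand: about 0.2 to 0.6 rad.
- slot (a point): Where the wrench's grip centre lies when stowed in the organiser: midway between its two combs, 60 mm above the table, x along the slots (to the side where the wrench's head hangs out). Stowed, the wrench lies along x on the slot floors, 50 mm above the table, head beyond the +x comb and reaching lower than the floors, grip free between the combs.
- organiser: Aluminium desk organiser, fixed, 130 mm (x) by 150 mm (y), 76 mm high; origin in the middle of its underside. Two upright combs 12 mm thick, their middles 104 mm apart in x, open between. Each comb's middle slot is 28 mm wide (y), floor at 50 mm, fins up to 76 mm.
- board: Square birch chess board, 300 mm, 18 mm thick, fixed on the table; origin in the middle of its underside. The clamp holds its -y edge.
- vase: Empty blue ceramic vase, 160 mm high, 92 mm across, loose; origin in the middle of its foot.
- pawn_a: Chess man (pawn), 42 mm high, 26 mm across, standing on the board; origin in the middle of its foot.
- pawn_b: Another pawn of the same size, standing on the board; origin in the middle of its foot.
- rook: Rook, 46 mm high, 30 mm across, standing on the board; origin in the middle of its foot.
- bishop: Bishop, 56 mm high, 28 mm across, standing on the board; origin in the middle of its foot.
- pawn_c: A captured pawn, 42 mm high, 26 mm across, standing on the table; origin in the middle of its foot.
- rook_b: A captured rook, 46 mm high, 30 mm across, standing on the table; origin in the middle of its foot.

How it is judged:
By the outcome, as a careful person would: the job done as asked, in the order asked, and still so for the second after the job is handed in, with the robot touching nothing.
It also fails if it takes over 64 s, if anything falls off the work surface, if the arm or the gripper's body presses on something with over 40 N, if the wrist force passes 120 N, or if a joint passes its speed limit or range.

## Robot

A 7-joint arm with a two-finger parallel gripper is mounted at the origin on the work surface. World frame = base frame: x ahead of the robot, y to its left, z up, the work surface at z = 0. Lengths are in mm, angles in degrees, forces in N, time in s.
With the tool pointing down it reaches from about 425 to 875 mm from the base axis. Payload 8.4 kg.
Tool frame: the origin (TCP) lies between the finger pads; the fingertips stand 17 mm ahead of it and the grasp point (between the pads) lies 2 mm behind it; z points along the fingers, y is the line along which they close (so a half turn about z gives the same grasp; the last joint's range is limited). The gripper opens to 85 mm and grips with 20 to 120 N. Pads are 22 mm wide; open, the fingers measure 114 mm over their backs; the gripper's body (76 mm by 85 mm) begins 54 mm behind the grasp point. The pads swing forward as they close: fully open they stand 13 mm farther back than shut.
Start: joints at [69.145, 19.091, 2.286, 83.961, -0.768, 76.965, -3.352], TCP at [170.094, -627.322, 248.308] pointing down, gripper open.
Joint ranges: [-147.57, 147.57], [-21.85, 119.76], [-74.77, 79.35], [14.55, 137.4], [-85.83, 265.84], [4.83, 119.75], [-152.11, 152.11]. Speed limits (degrees/s): [127.2, 127.2, 159.86, 159.86, 180, 180, 180].

## Interface

Orientations are given as [roll, pitch, yaw] about the fixed x, y, z axes, in that order (R = Rz(yaw) Ry(pitch) Rx(roll)).
In Python, from station import env gives the robot as it stands. The module is installed in compiled form; this text tells all that it offers.
- The arm moves only by the tool carry_out, never from a script. Its arguments are lists of equal length, an entry for each row: "slide": the shift along the tool's x, y, z in cm, a list of three; "dr": the turn, a rotation vector about the tool's x, y, z in rad, a list of three; "jaw": the opening, from 0 (shut) to 1 (fully open). In form: {"slide": [[x, y, z], ...], "dr": [[rx, ry, rz], ...], "jaw": [jaw, ...]}. A call has 1 to 12 rows; each row is the pose to reach, as a shift and turn from the pose commanded when the call began, along the tool's axes at that moment; what a row does not reach only later rows make up. A row lasts 1/8 s, in which the tool goes at most 62.5 mm and 10.7 degrees, less where a joint would pass 70% of its speed; a pose out of reach is approached as far as the arm can. A call with a gripper value outside its range is refused whole. The fingers move at their own pace and stop on an object; "force" is the grip in N (left out, the last holds). Time passes only in rows, so rows that repeat a pose let the fingers close. It gives the time, the measured TCP pose, the force, the opening and the grip force at its end, in the units of the state.
- env.get_state(): the state, without advancing time (a new reading comes with each control period).
- env.grab_frame(name): name is "scene" or "top"; returns a dict with "color" (384x512x3 uint8, red, green, blue), "z_map" (384x512 float32, mm along the optical axis (not along the pixel's ray), 0 where there is no reading), "fovy" (degrees; the focal length in pixels is half the picture's height over the tangent of half this angle, whatever the lens; pixels are square), "cx", "cy" (the principal point, pixels), "T" (4x4, takes a point from camera to world coordinates). Camera axes: x right, y down, z forward; pixel columns grow to the right and rows downward; lengths in mm; the calibration is good to about 2 mm. A picture is of the moment at which its call begins.
- env.finish_job(): hands the job in; it is judged then, once.
Trained networks look in the newest picture that a camera, given by its name, has taken for a name from the list of things; names that differ only in an ending like _2 or _b are one class to them, and where a whole thing is asked for, a point or a joint stands for the part that bears it (a point fixed in the world has none). Each returns a list of dicts, best first, with "p" (0 to 1); they miss things now and then, are a little off and sometimes report something else, mostly with a low value. They report only what shows in the picture. A call takes as long as a camera call.
- env.masks_of(camera, thing): "mask" (384x512 bool, what is visible of it).
- env.tip_of(camera, thing): "position" ([x, y, z] in mm, in the coordinates of the camera as it stood for that picture, good to about 4 mm: a listed point, or the origin of a listed thing).
The state is a dict: "time": time; "joint_positions": joint angles; "qvel": joint speeds; "effort": joint torques, N m; "position": TCP position; "tcp_rot": TCP orientation; "ft_force": force on the tool from outside, world axes, zero at the start; "torque": the same for the moment, N m; "width": opening from 0.0 (shut) to 1.0 (fully open); "grasp_force": force on a finger pad.
Only numpy, scipy, OpenCV 4.12 (cv2) and the standard library are available. Lean on these libraries where they do the work, as an engineer would, in place of code of your own. Each camera call takes 0.05 s, during which the arm holds its last target. There are 200 camera calls.

## Working session

There is one attempt and no reset: what is moved stays moved. The work goes in short steps, Python scripts to look and compute and a tool call to move; the robot and the scene stay as the last step left them, time stands still between calls to the robot, and variables do not carry over. Pictures are saved under pics/ and viewed, at most 10 in all, crops included, and the job is handed in when it is done.

Besides the shell and the picture viewer there is one more tool, called after ">>>" by a JSON object that holds its "api" and its "payload". carry_out: Moves the arm, as the interface text tells. Its arguments: {"type":"object","properties":{"slide":{"type":"array","items":{"type":"array","items":{"type":"number"}}},"dr":{"type":"array","items":{"type":"array","items":{"type":"number"}}},"jaw":{"type":"array","items":{"type":"number"}},"force":{"type":"number"}},"required":["slide","dr","jaw"]}

```bash
mkdir -p pics; cat > h.py <<'E'
import numpy as np, cv2
from station import env
from scipy.spatial.transform import Rotation as R
def tip(cam,th,T,n=2):
    return [(round(d["p"],2),np.round((T@np.r_[d["position"],1])[:3],1).tolist()) for d in env.tip_of(cam,th)[:n]]
def cloud(f):
    h,w=f["z_map"].shape; fl=h/2/np.tan(np.radians(f["fovy"])/2)
    v,u=np.mgrid[:h,:w]; z=f["z_map"]
    P=np.stack([(u-f["cx"])*z/fl,(v-f["cy"])*z/fl,z],-1)
    return P@f["T"][:3,:3].T+f["T"][:3,3]
def save(f,n): cv2.imwrite("pics/"+n+".png",f["color"][:,:,::-1])
E
python3 - <<'E'
from h import *
s=env.get_state(); print(s)
for c in ("top","scene"):
    f=env.grab_frame(c); f["T"]=np.array(f["T"]); save(f,c+"0"); print(c,f["fovy"],np.round(f["T"],2).tolist())
    for t in ["wrench_grip","socket","tbar_top","clamp","slot","organiser","board","vase","pawn_a","rook","bishop"]:
        print(t,tip(c,t,f["T"],4 if t in("pawn_a","rook") else 2))
E
```

```text
{'time': 0.0, 'joint_positions': array([69.14480195, 19.12957225,  2.28463068, 84.01213159, -0.7687975 ,
       76.96538095, -3.35393056]), 'qvel': array([-0.0801623 , -0.05552876, -0.00215978, -0.00818028,  0.09217182,
       -0.00805493,  0.06780519]), 'effort': array([ 6.57369719e-05, -6.58539605e+01,  1.36556357e+00, -4.05580866e+01,
        1.68124842e-02,  1.21561371e-02,  5.71418582e-06]), 'position': array([ 169.9752209 , -626.92972399,  247.4367486 ]), 'tcp_rot': array([-1.79908303e+02,  5.17403195e-03,  1.51680711e+01]), 'ft_force': array([ 0.06574898, -0.77989528, -0.08513198]), 'torque': array([-0.03367484,  0.01795019,  0.02061706]), 'grasp_force': 0.0, 'width': 0.9972135604059917}
top 50.307053403200385 [[0.02, -1.0, 0.08, 467.48], [-1.0, -0.02, -0.01, 25.08], [0.01, -0.08, -1.0, 1403.11], [0.0, 0.0, 0.0, 1.0]]
wrench_grip [(0.65, [462.0, 120.2, 19.4])]
socket [(0.47, [464.0, -296.4, 56.0]), (0.38, [589.9, -265.4, 40.6])]
tbar_top [(0.71, [323.2, -162.4, -4.5]), (0.4, [570.9, 30.8, 80.4])]
clamp [(0.82, [567.1, 29.0, -0.6]), (0.44, [579.6, 148.6, -2.2])]
slot [(0.57, [4
[... 496 characters left out ...]
, -0.35, 430.88], [-0.01, -0.76, -0.65, 831.44], [0.0, 0.0, 0.0, 1.0]]
wrench_grip [(0.71, [472.5, -294.6, 60.8])]
socket [(0.69, [590.6, -265.6, 39.2])]
tbar_top [(0.6, [566.2, 26.7, 79.4])]
clamp [(0.84, [566.2, 28.8, -0.5])]
slot [(0.76, [461.9, -294.0, 57.7]), (0.6, [578.6, 255.5, 18.5])]
organiser [(0.91, [459.3, -293.6, -1.9])]
board [(0.7, [458.9, -292.1, -0.9]), (0.62, [576.7, 153.3, -0.3])]
vase [(0.9, [471.6, 385.0, 2.4])]
pawn_a [(0.66, [582.9, 167.5, 17.4]), (0.61, [327.4, -160.5, -0.7]), (0.51, [463.3, 121.3, 19.8]), (0.18, [461.0, -297.0, 58.2])]
rook [(0.67, [673.3, 249.5, 16.7]), (0.6, [748.1, -189.4, -1.9])]
bishop [(0.61, [459.5, 123.0, 16.5]), (0.51, [579.9, 258.2, 18.7])]
```

View pics/top0.png

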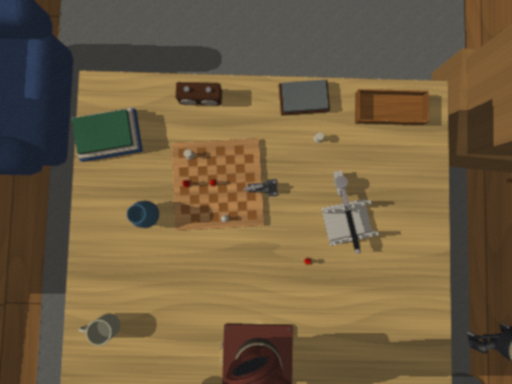

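View pics/scene0.png

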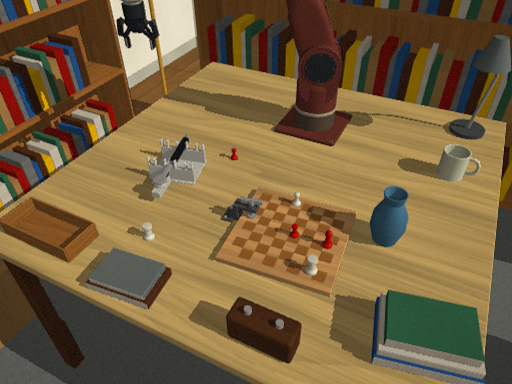

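```bash
python3 - <<'E'
from h import *
for c in ("top","scene"):
    f=env.grab_frame(c); P=cloud(f)
    for t,z0,z1 in (("tbar_top",74,86),("wrench",52,80),("organiser",70,82)):
        for d in env.masks_of(c,t)[:2]:
            m=d["mask"]&(f["z_map"]>0)&(P[...,2]>z0)&(P[...,2]<z1)
            q=P[m]
            if len(q)<8: print(c,t,d["p"],len(q));continue
            (cx,cy),(w,h),a=cv2.minAreaRect(q[:,:2].astype(np.float32))
            mu=q.mean(0); ev,V=np.linalg.eigh(np.cov(q[:,:2].T))
            print(c,t,round(d["p"],2),len(q),"rect",np.round([cx,cy,w,h,a],1),"mean",np.round(mu,1),"axis",np.degrees(np.arctan2(V[1,1],V[0,1])).round(1))
E
```

```text
top tbar_top 0.48 58 rect [566.2  27.5  12.1  59.9  13.8] mean [567.3  26.1  78.6] axis 103.3
top wrench 0.59 447 rect [ 490.1 -281.5  259.    35.7   11.4] mean [ 498.5 -283.7   66.3] axis -166.0
top organiser 0.94 74 rect [ 461.3 -294.4  115.7  148.8   14.5] mean [ 459.8 -294.3   74.7] axis 177.9
scene tbar_top 0.41 0
scene tbar_top 0.18 36 rect [ 462.6 -291.5  117.6  145.4   13.8] mean [ 470.2 -281.8   76.5] axis 47.0
scene wrench 0.89 457 rect [ 489.  -283.1  260.    40.9   13.3] mean [ 510.6 -277.8   65.6] axis -165.8
scene organiser 0.87 62 rect [ 496.8 -284.6  181.8  147.9   14.3] mean [ 473.2 -283.    74. ] axis -170.6
```

The top view shows the wrench lying in the organiser: black handle (345,210)–(358,250), head at (341,182). The clamp's T-bar is near (265,187) at the board's right edge. In the scene view the wrench head is at (162,180) and the clamp at (240,208), with nothing standing on the -y side of the clamp where the handle will sweep.

>>> {"api": "carry_out", "payload": {"slide": [[37.2,-24.5,10],[37.2,-24.5,10],[37.2,-24.5,10],[37.2,-24.5,10],[37.2,-24.5,10],[37.2,-24.5,10],[37.2,-24.5,10],[37.2,-24.5,10],[37.2,-24.5,10],[37.2,-24.5,10],[37.2,-24.5,10]], "dr": [[0,0,0.02],[0,0,0.02],[0,0,0.02],[0,0,0.02],[0,0,0.02],[0,0,0.02],[0,0,0.02],[0,0,0.02],[0,0,0.02],[0,0,0.02],[0,0,0.02]], "jaw": [1,1,1,1,1,1,1,1,1,1,1], "force": 100}}

```text
time: 2.98
position: [464.0, -295.4, 148.7]
tcp_rot: [180.0, 0.0, 13.8]
ft_force: [0.6, 0.5, -0.3]
width: 0.999
grasp_force: 0.0
```

```bash
python3 - <<'E'
from h import *
s=env.get_state(); print(s["time"],s["position"],s["tcp_rot"],s["ft_force"],s["torque"])
for c in ("top","scene"):
    f=env.grab_frame(c); f["T"]=np.array(f["T"]); save(f,c+"1"); P=cloud(f)
    print(c,tip(c,"wrench_grip",f["T"]),tip(c,"socket",f["T"]),tip(c,"slot",f["T"]))
E
```

```text
2.975 [ 463.97640205 -295.42299593  148.69911945] [1.79953961e+02 2.87638760e-03 1.38481943e+01] [ 0.56164492  0.4839749  -0.27351628] [ 0.06618467  0.03767475 -0.03179214]
top [(0.86, [466.3, -297.7, 58.9]), (0.16, [322.0, -162.2, -2.4])] [(0.41, [593.1, -262.7, 37.1])] [(0.75, [460.1, -295.9, 60.6]), (0.53, [465.5, -291.2, 57.9])]
scene [(0.96, [475.0, -294.2, 61.7]), (0.71, [580.0, 152.4, -3.0])] [(0.51, [591.4, -262.7, 41.7]), (0.4, [459.9, -290.7, -1.3])] [(0.76, [461.6, -294.5, 58.4]), (0.42, [569.1, 25.4, 0.8])]
```

>>> {"api": "carry_out", "payload": {"slide": [[0.3,-0.2,4],[0.3,-0.2,8],[0.3,-0.2,9],[0.3,-0.2,9],[0.3,-0.2,9],[0.3,-0.2,9],[0.3,-0.2,9],[0.3,-0.2,9],[0.3,-0.2,9],[0.3,-0.2,9]], "dr": [[0,0,0],[0,0,0],[0,0,0],[0,0,0],[0,0,0],[0,0,0],[0,0,0],[0,0,0],[0,0,0],[0,0,0]], "jaw": [1,1,1,1,0.1,0.1,0.1,0.1,0.1,0.1], "force": 100}}

```text
time: 4.62
position: [467.8, -291.2, 59.2]
tcp_rot: [180.0, -0.0, 14.0]
ft_force: [-1.3, -0.6, 5.2]
width: 0.19
grasp_force: 97.6
```

>>> {"api": "carry_out", "payload": {"slide": [[0,0,-2],[0,0,-5],[0,0,-9],[0,0,-9],[0,0,-9],[0,0,-9]], "dr": [[0,0,0],[0,0,0],[0,0,0],[0,0,0],[0,0,0],[0,0,0]], "jaw": [0.1,0.1,0.1,0.1,0.1,0.1]}}

```text
time: 5.38
position: [466.6, -290.4, 146.8]
tcp_rot: [-179.9, 0.1, 14.0]
ft_force: [0.5, 1.0, -2.6]
width: 0.194
grasp_force: 98.1
```

```bash
python3 - <<'E'
from h import *
s=env.get_state(); print(s["time"],s["position"],s["tcp_rot"],s["ft_force"],s["torque"],s["grasp_force"])
for c in ("scene",):
    f=env.grab_frame(c); f["T"]=np.array(f["T"]); save(f,c+"2"); P=cloud(f)
    print(c,tip(c,"wrench_grip",f["T"]),tip(c,"socket",f["T"]))
    m=env.masks_of(c,"wrench")[0]["mask"]&(f["z_map"]>0); q=P[m]; q=q[q[:,2]>100]
    print(len(q),np.round(cv2.minAreaRect(q[:,:2].astype(np.float32))[0],1))
E
```

```text
5.375 [ 466.57993276 -290.41543338  146.78653495] [-1.79893155e+02  1.05738385e-01  1.40252786e+01] [ 0.45948536  1.02282734 -2.60790201] [-0.05634984  0.04025748  0.03984185] 98.10201644897461
scene [(0.74, [469.6, -290.8, 145.8]), (0.28, [460.0, -290.4, -3.5])] [(0.69, [591.1, -261.3, 126.5]), (0.33, [672.8, 251.4, 20.4])]
539 [ 503.  -268.8]
```

>>> {"api": "carry_out", "payload": {"slide": [[17.3,-15.6,0],[17.3,-15.6,0],[17.3,-15.6,0],[17.3,-15.6,0],[17.3,-15.6,0],[17.3,-15.6,0],[17.3,-15.6,0],[17.3,-15.6,0],[17.3,-15.6,0],[17.3,-15.6,1],[17.3,-15.6,1.5],[17.3,-15.6,1.5]], "dr": [[0,0,-1.56],[0,0,-1.56],[0,0,-1.56],[0,0,-1.56],[0,0,-1.56],[0,0,-1.56],[0,0,-1.56],[0,0,-1.56],[0,0,-1.56],[0,0,-1.56],[0,0,-1.56],[0,0,-1.56]], "jaw": [0.1,0.1,0.1,0.1,0.1,0.1,0.1,0.1,0.1,0.1,0.1,0.1]}}

```text
time: 7.08
position: [597.0, -97.5, 132.5]
tcp_rot: [-179.9, -0.0, 103.4]
ft_force: [0.2, 0.2, -2.7]
width: 0.189
grasp_force: 98.0
```

```bash
cat > look.py <<'E'
from h import *
import sys
s=env.get_state(); print(s["time"],np.round(s["position"],1),np.round(s["tcp_rot"],1),np.round(s["ft_force"],1),np.round(s["torque"],2))
big=[]
for c in ("top","scene"):
    f=env.grab_frame(c); f["T"]=np.array(f["T"]); P=cloud(f)
    for t in("wrench_grip","socket","tbar_top"): print(c,t,tip(c,t,f["T"]))
    h=384; fl=h/2/np.tan(np.radians(f["fovy"])/2)
    p=np.linalg.inv(f["T"])@np.r_[570,-20,90,1]; u,v=int(p[0]/p[2]*fl+f["cx"]),int(p[1]/p[2]*fl+f["cy"])
    im=f["color"][v-40:v+40,u-50:u+50,::-1]; big.append(cv2.resize(im,None,fx=4,fy=5 if 0 else 4,interpolation=cv2.INTER_CUBIC))
    m=env.masks_of(c,"wrench")
    if m:
        q=P[m[0]["mask"]&(f["z_map"]>0)]; q=q[q[:,2]>70]; v=np.linalg.eigh(np.cov(q[:,:2].T))[1][:,1]
        print("wrench",m[0]["p"],len(q),np.round(cv2.minAreaRect(q[:,:2].astype(np.float32))[0],1),np.degrees(np.arctan2(v[1],v[0])))
cv2.imwrite("pics/%s.png"%sys.argv[1],np.hstack(big))
E
python3 look.py a
```

```text
7.075 [597.  -97.5 132.5] [-179.9   -0.   103.4] [ 0.2  0.2 -2.7] [0.02 0.03 0.06]
top wrench_grip [(0.61, [594.9, -101.2, 133.3])]
top socket [(0.49, [566.4, 26.8, 108.8])]
top tbar_top []
wrench 0.81 327 [569.1  -6. ] 102.79130728306964
scene wrench_grip [(0.64, [602.3, -100.3, 134.6]), (0.38, [674.4, 250.3, 17.3])]
scene socket [(0.83, [568.1, 26.1, 110.6])]
scene tbar_top [(0.68, [469.6, 385.1, -2.8]), (0.44, [564.9, 27.9, 80.2])]
wrench 0.84 911 [588.  -67.6] 102.51988281570894
```

View pics/a.png

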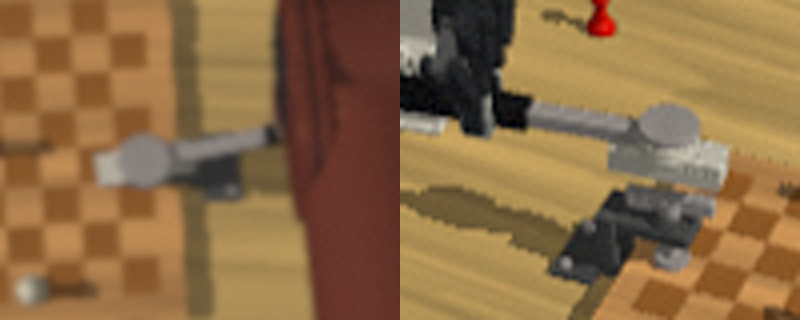

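The crops show the socket block above the T-bar. In the left (top) crop the head disc is at (143,160). In the right (scene) crop the block is at (668,160) and the bar at (668,205), nearly in line. Next is a quick depth check of the offset.

```bash
python3 - <<'E'
from h import *
a=np.radians(103.5); ex=np.array([np.cos(a),np.sin(a)]); ey=np.array([-ex[1],ex[0]])
for c in ("top","scene"):
    f=env.grab_frame(c); P=cloud(f).reshape(-1,3); C=f["color"].reshape(-1,3)
    d=P[:,:2]-[567,28]; L=np.stack([d@ex,d@ey,P[:,2]],1)
    L=L[(abs(L[:,0])<60)&(abs(L[:,1])<40)&(L[:,2]>72)]
    print(c,len(L),np.histogram(L[:,2],np.arange(72,160,4))[0])
    for z0,z1 in((75,84),(110,124),(126,136),(136,160)):
        q=L[(L[:,2]>z0)&(L[:,2]<z1)]
        if len(q)>5: print(z0,len(q),"x",np.round(np.percentile(q[:,0],[2,50,98]),1),"y",np.round(np.percentile(q[:,1],[2,50,98]),1),q[:,2].mean().round(1))
        if z0 in (75,) and len(q)>5:
            v=np.linalg.eigh(np.cov(q[:,:2].T))[1][:,1]; print("tilt deg",np.degrees(np.arctan(v[1]/v[0])))
E
```

```text
top 276 [ 0  0  0  0  0  0  0  0  2  0  5 28 26 11  9 34 69 77 14  1  0]
110 59 x [-33.3  25.7  37.3] y [-11.    1.4  13.3] 119.6
126 46 x [-58.1 -36.5  10.7] y [-6.8  2.3 17.9] 133.3
136 161 x [-53.5  -3.4  17.5] y [-17.8   0.6  19. ] 140.5
scene 625 [ 22  46  38   1   0   0   3  16  37  29  37  27  59  37  35  45  62 121
  10   0   0]
75 89 x [-27.    1.9  31.9] y [-8.7 -3.2  4.5] 79.3
tilt deg 0.32288559708797104
110 137 x [-36.8  20.3  39.2] y [-16.  -11.4   8.7] 117.9
126 94 x [-56.8 -20.3  21. ] y [-22.5  -8.3   1.4] 131.5
136 193 x [-56.9  -3.2  19.9] y [-20.3  -3.5  16. ] 140.8
```

>>> {"api": "carry_out", "payload": {"slide": [[0,0,1.5],[0,0,2.3],[0,0,2.7],[0,0,3.0],[0,0,3.0]], "dr": [[0,0,0],[0,0,0],[0,0,0],[0,0,0],[0,0,0]], "jaw": [0.1,0.1,0.1,0.1,0.1]}}

```text
time: 8.3
position: [597.5, -97.5, 103.2]
tcp_rot: [-180.0, -0.0, 103.4]
ft_force: [0.4, -0.8, -2.7]
width: 0.189
grasp_force: 98.1
```

>>> {"api": "carry_out", "payload": {"slide": [[0,0,0.4],[0,0,0.8],[0,0,0.95],[0,0,0.95]], "dr": [[0,0,0],[0,0,0],[0,0,0],[0,0,0]], "jaw": [0.1,0.1,0.1,0.1]}}

```text
time: 8.8
position: [598.3, -98.1, 94.7]
tcp_rot: [179.9, 0.1, 103.4]
ft_force: [0.9, -2.1, 5.2]
width: 0.19
grasp_force: 99.3
```

>>> {"api": "carry_out", "payload": {"slide": [[0.01,-0.39,0],[0.02,-0.78,0],[0.05,-1.17,0],[0.07,-1.3,0]], "dr": [[0,0,0.03],[0,0,0.06],[0,0,0.09],[0,0,0.1]], "jaw": [0.1,0.1,0.1,0.1]}}

```text
time: 9.3
position: [586.3, -100.0, 95.0]
tcp_rot: [179.8, 0.1, 97.7]
ft_force: [5.6, -2.5, 4.4]
width: 0.188
grasp_force: 99.2
```

```bash
cat > tq.py <<'E'
from h import *
s=env.get_state(); y=s["tcp_rot"][2]; p=s["position"]; F=s["ft_force"]; a=np.radians(y)
C=np.array([567.5,28]); r=(p[:2]-C)/1000
print("t",s["time"],"p",np.round(p,1),"yaw",round(y,2),"az",round(np.degrees(np.arctan2(-r[1],-r[0])),2),"rad",round(np.hypot(*r)*1000,1),"F along/side/z",np.round([F[:2]@[np.cos(a),np.sin(a)],F[:2]@[np.sin(a),-np.cos(a)],F[2]],1),"Mz",round(s["torque"][2],2),"Mscrew",round(r[0]*F[1]-r[1]*F[0]+s["torque"][2],2))
E
python3 tq.py
```

```text
t 9.3 p [ 586.3 -100.    95. ] yaw 97.67 az 98.34 rad 129.3 F along/side/z [-3.3  5.2  4.4] Mz 0.56 Mscrew 1.22
```

>>> {"api": "carry_out", "payload": {"slide": [[0,-0.26,0],[0.01,-0.52,0],[0.02,-0.65,0]], "dr": [[0,0,0.02],[0,0,0.04],[0,0,0.05]], "jaw": [0.1,0.1,0.1]}}

```text
time: 9.68
position: [579.8, -100.7, 94.9]
tcp_rot: [179.8, 0.1, 94.8]
ft_force: [6.0, -2.6, 4.5]
width: 0.192
grasp_force: 99.2
```

```bash
python3 tq.py
```

```text
t 9.675 p [ 579.8 -100.7   94.9] yaw 94.82 az 95.48 rad 129.3 F along/side/z [-3.1  5.7  4.5] Mz 0.53 Mscrew 1.27
```

>>> {"api": "carry_out", "payload": {"slide": [[0,-0.26,0],[0.01,-0.52,0],[0.02,-0.65,0]], "dr": [[0,0,0.02],[0,0,0.04],[0,0,0.05]], "jaw": [0.1,0.1,0.1]}}

```text
time: 10.05
position: [573.4, -101.1, 95.0]
tcp_rot: [179.8, 0.0, 92.0]
ft_force: [5.8, -2.4, 5.5]
width: 0.19
grasp_force: 99.2
```

```bash
python3 tq.py
```

```text
t 10.05 p [ 573.4 -101.1   95. ] yaw 91.95 az 92.62 rad 129.3 F along/side/z [-2.6  5.7  5.5] Mz 0.62 Mscrew 1.35
```

>>> {"api": "carry_out", "payload": {"slide": [[0,-0.26,0],[0.01,-0.52,0],[0.02,-0.65,0]], "dr": [[0,0,0.02],[0,0,0.04],[0,0,0.05]], "jaw": [0.1,0.1,0.1]}}

```text
time: 10.42
position: [566.9, -101.3, 95.0]
tcp_rot: [179.8, 0.0, 89.1]
ft_force: [6.0, -3.0, 3.9]
width: 0.193
grasp_force: 99.2
```

```bash
python3 tq.py
```

```text
t 10.425 p [ 566.9 -101.3   95. ] yaw 89.09 az 89.75 rad 129.3 F along/side/z [-2.9  6.   3.9] Mz 0.68 Mscrew 1.46
```

>>> {"api": "carry_out", "payload": {"slide": [[0,-0.2,0],[0.01,-0.39,0],[0.01,-0.39,0]], "dr": [[0,0,0.015],[0,0,0.03],[0,0,0.03]], "jaw": [0.1,0.1,0.1]}}

```text
time: 10.8
position: [563.1, -101.2, 95.0]
tcp_rot: [179.8, 0.0, 87.4]
ft_force: [5.0, -3.2, 4.2]
width: 0.19
grasp_force: 99.2
```

```bash
python3 tq.py
```

```text
t 10.8 p [ 563.1 -101.2   95. ] yaw 87.38 az 88.05 rad 129.2 F along/side/z [-3.   5.1  4.2] Mz 0.62 Mscrew 1.28
```

>>> {"api": "carry_out", "payload": {"slide": [[0,-0.2,0],[0.01,-0.39,0]], "dr": [[0,0,0.015],[0,0,0.03]], "jaw": [0.1,0.1]}}

```text
time: 11.05
position: [559.3, -101.0, 95.0]
tcp_rot: [179.8, 0.0, 85.6]
ft_force: [5.9, -3.8, 5.0]
width: 0.194
grasp_force: 99.2
```

```bash
python3 tq.py
```

```text
t 11.05 p [ 559.3 -101.    95. ] yaw 85.65 az 86.34 rad 129.2 F along/side/z [-3.4  6.1  5. ] Mz 0.8 Mscrew 1.58
```

>>> {"api": "carry_out", "payload": {"slide": [[0,-0.2,0],[0.01,-0.39,0]], "dr": [[0,0,0.015],[0,0,0.03]], "jaw": [0.1,0.1]}}

```text
time: 11.3
position: [555.4, -100.6, 95.0]
tcp_rot: [179.7, 0.0, 83.9]
ft_force: [4.7, -3.8, 4.5]
width: 0.192
grasp_force: 99.2
```

```bash
python3 tq.py
```

```text
t 11.3 p [ 555.4 -100.6   95. ] yaw 83.93 az 84.61 rad 129.2 F along/side/z [-3.3  5.   4.5] Mz 0.77 Mscrew 1.42
```

>>> {"api": "carry_out", "payload": {"slide": [[0,-0.13,0],[0,-0.26,0]], "dr": [[0,0,0.01],[0,0,0.02]], "jaw": [0.1,0.1]}}

```text
time: 11.55
position: [552.8, -100.4, 95.0]
tcp_rot: [179.7, 0.0, 82.8]
ft_force: [5.6, -3.8, 4.1]
width: 0.191
grasp_force: 99.2
```

```bash
python3 tq.py
```

```text
t 11.55 p [ 552.8 -100.4   95. ] yaw 82.8 az 83.47 rad 129.2 F along/side/z [-3.1  6.1  4.1] Mz 0.79 Mscrew 1.57
```

>>> {"api": "carry_out", "payload": {"slide": [[0,-0.13,0],[0,-0.26,0]], "dr": [[0,0,0.01],[0,0,0.02]], "jaw": [0.1,0.1]}}

```text
time: 11.8
position: [550.2, -100.0, 95.0]
tcp_rot: [179.7, 0.0, 81.7]
ft_force: [5.8, -4.0, 4.1]
width: 0.191
grasp_force: 99.2
```

```bash
python3 tq.py
```

```text
t 11.8 p [ 550.2 -100.    95. ] yaw 81.66 az 82.32 rad 129.2 F along/side/z [-3.2  6.4  4.1] Mz 0.78 Mscrew 1.59
```

>>> {"api": "carry_out", "payload": {"slide": [[0,-0.13,0],[0,-0.26,0]], "dr": [[0,0,0.01],[0,0,0.02]], "jaw": [0.1,0.1]}}

```text
time: 12.05
position: [547.7, -99.7, 95.0]
tcp_rot: [179.7, 0.0, 80.5]
ft_force: [6.2, -2.7, 3.7]
width: 0.193
grasp_force: 99.2
```

```bash
python3 tq.py
```

```text
t 12.05 p [547.7 -99.7  95. ] yaw 80.51 az 81.17 rad 129.2 F along/side/z [-1.7  6.6  3.7] Mz 0.8 Mscrew 1.65
```

>>> {"api": "carry_out", "payload": {"slide": [[0,-0.13,0],[0,-0.26,0]], "dr": [[0,0,0.01],[0,0,0.02]], "jaw": [0.1,0.1]}}

```text
time: 12.3
position: [545.1, -99.2, 95.0]
tcp_rot: [179.7, 0.0, 79.4]
ft_force: [5.1, -3.7, 4.1]
width: 0.191
grasp_force: 99.2
```

```bash
python3 tq.py
```

```text
t 12.3 p [545.1 -99.2  95. ] yaw 79.37 az 80.03 rad 129.2 F along/side/z [-2.7  5.6  4.1] Mz 0.82 Mscrew 1.55
```

>>> {"api": "carry_out", "payload": {"slide": [[0,-0.13,0],[0,-0.26,0]], "dr": [[0,0,0.01],[0,0,0.02]], "jaw": [0.1,0.1]}}

```text
time: 12.55
position: [542.6, -98.7, 95.0]
tcp_rot: [179.7, 0.0, 78.2]
ft_force: [6.1, -3.5, 3.7]
width: 0.187
grasp_force: 99.2
```

```bash
python3 tq.py
```

```text
t 12.55 p [542.6 -98.7  95. ] yaw 78.23 az 78.88 rad 129.2 F along/side/z [-2.2  6.7  3.7] Mz 0.84 Mscrew 1.7
```

>>> {"api": "carry_out", "payload": {"slide": [[0,-0.13,0],[0,-0.26,0]], "dr": [[0,0,0.01],[0,0,0.02]], "jaw": [0.1,0.1]}}

```text
time: 12.8
position: [540.1, -98.2, 95.0]
tcp_rot: [179.7, 0.0, 77.1]
ft_force: [6.2, -4.4, 4.3]
width: 0.188
grasp_force: 99.2
```

```bash
python3 tq.py
```

```text
t 12.8 p [540.1 -98.2  95. ] yaw 77.08 az 77.75 rad 129.2 F along/side/z [-3.   7.   4.3] Mz 0.77 Mscrew 1.67
```

>>> {"api": "carry_out", "payload": {"slide": [[0,-0.13,0],[0,-0.26,0]], "dr": [[0,0,0.01],[0,0,0.02]], "jaw": [0.1,0.1]}}

```text
time: 13.05
position: [537.5, -97.7, 95.0]
tcp_rot: [179.7, 0.0, 75.9]
ft_force: [7.0, -3.2, 3.5]
width: 0.192
grasp_force: 99.2
```

```bash
python3 tq.py
```

```text
t 13.05 p [537.5 -97.7  95. ] yaw 75.93 az 76.59 rad 129.2 F along/side/z [-1.4  7.6  3.5] Mz 0.81 Mscrew 1.79
```

>>> {"api": "carry_out", "payload": {"slide": [[0,-0.13,0],[0,-0.26,0]], "dr": [[0,0,0.01],[0,0,0.02]], "jaw": [0.1,0.1]}}

```text
time: 13.3
position: [534.9, -97.0, 94.9]
tcp_rot: [179.7, 0.0, 74.8]
ft_force: [4.6, -3.4, 4.0]
width: 0.19
grasp_force: 99.2
```

```bash
python3 tq.py
```

```text
t 13.3 p [534.9 -97.   94.9] yaw 74.78 az 75.38 rad 129.2 F along/side/z [-2.1  5.4  4. ] Mz 0.76 Mscrew 1.45
```

>>> {"api": "carry_out", "payload": {"slide": [[0,-0.13,0],[0,-0.26,0]], "dr": [[0,0,0.01],[0,0,0.02]], "jaw": [0.1,0.1]}}

```text
time: 13.55
position: [532.2, -96.3, 94.9]
tcp_rot: [179.8, -0.0, 73.6]
ft_force: [4.9, -3.5, 4.6]
width: 0.191
grasp_force: 99.2
```

```bash
python3 tq.py
```

```text
t 13.55 p [532.2 -96.3  94.9] yaw 73.62 az 74.14 rad 129.2 F along/side/z [-2.   5.7  4.6] Mz 0.67 Mscrew 1.4
```

>>> {"api": "carry_out", "payload": {"slide": [[0,-0.13,0],[0,-0.26,0]], "dr": [[0,0,0.01],[0,0,0.02]], "jaw": [0.1,0.1]}}

```text
time: 13.8
position: [529.5, -95.5, 94.8]
tcp_rot: [179.8, -0.0, 72.5]
ft_force: [3.5, -2.7, 5.0]
width: 0.19
grasp_force: 99.2
```

```bash
python3 tq.py
```

```text
t 13.8 p [529.5 -95.5  94.8] yaw 72.47 az 72.91 rad 129.2 F along/side/z [-1.5  4.2  5. ] Mz 0.53 Mscrew 1.07
```

>>> {"api": "carry_out", "payload": {"slide": [[0,-0.13,0],[0,-0.26,0]], "dr": [[0,0,0.01],[0,0,0.02]], "jaw": [0.1,0.1]}}

```text
time: 14.05
position: [526.6, -94.6, 94.5]
tcp_rot: [179.9, -0.0, 71.3]
ft_force: [3.6, -3.3, 5.4]
width: 0.195
grasp_force: 99.3
```

```bash
python3 tq.py
```

```text
t 14.05 p [526.6 -94.6  94.5] yaw 71.29 az 71.53 rad 129.2 F along/side/z [-2.   4.5  5.4] Mz 0.31 Mscrew 0.89
```

>>> {"api": "carry_out", "payload": {"slide": [[0,-0.13,0],[0,-0.26,0]], "dr": [[0,0,0.01],[0,0,0.02]], "jaw": [0.1,0.1]}}

```text
time: 14.3
position: [523.9, -93.7, 94.4]
tcp_rot: [179.9, -0.0, 70.1]
ft_force: [3.3, -3.3, 5.3]
width: 0.193
grasp_force: 99.3
```

```bash
python3 tq.py; python3 look.py b
```

```text
t 14.3 p [523.9 -93.7  94.4] yaw 70.12 az 70.28 rad 129.3 F along/side/z [-2.   4.2  5.3] Mz 0.28 Mscrew 0.82
14.3 [523.9 -93.7  94.4] [179.9  -0.   70.1] [ 3.3 -3.3  5.3] [ 0.09 -1.06  0.28]
top wrench_grip [(0.53, [523.5, -98.2, 90.9]), (0.44, [675.9, 249.5, 18.9])]
top socket [(0.5, [568.6, 24.5, 76.0])]
top tbar_top []
wrench 0.87 266 [560.6  -0.9] 71.30255606819081
scene wrench_grip [(0.92, [527.1, -96.5, 96.5])]
scene socket [(0.6, [566.0, 25.8, 81.4]), (0.4, [526.9, -94.8, 96.0])]
scene tbar_top []
wrench 0.9 618 [556.4 -70.4] 71.08323956177087
```

View pics/b.png

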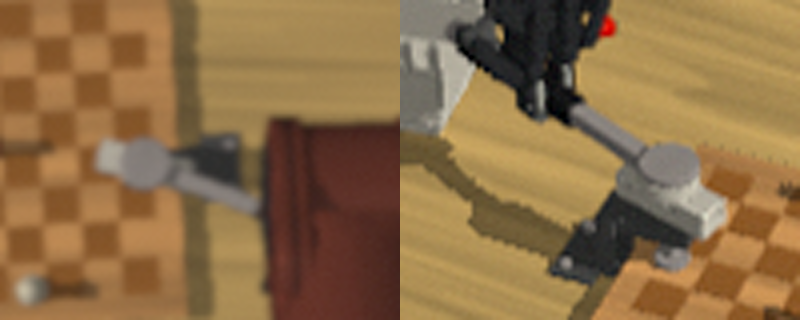

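The picture shows the head seated. The block from (103,155) to (143,162) and the handle from (143,162) to (260,208) are visibly kinked, so the wrench has broken over. I'll check the angle from depth.

```bash
python3 - <<'E'
from h import *
a=np.radians(70.1); hx=np.array([np.cos(a),np.sin(a)])
for c in ("top","scene"):
    f=env.grab_frame(c); P=cloud(f).reshape(-1,3)
    d=P[:,:2]-[567.5,28]
    for nm,m in (("block",(np.hypot(*d.T)<45)&(P[:,2]>74)&(P[:,2]<90)&(d@hx>-20)),("handle",(d@hx<-22)&(d@hx>-75)&(abs(d@np.array([-hx[1],hx[0]]))<15)&(P[:,2]>88)&(P[:,2]<112))):
        q=P[m][:,:2].astype(np.float32); v=np.linalg.eigh(np.cov(q.T))[1][:,1]
        print(c,nm,len(q),np.round(np.r_[cv2.minAreaRect(q)[1],cv2.minAreaRect(q)[2]],1),(np.degrees(np.arctan2(v[1],v[0]))%180).round(1),q.mean(0))
E
```

```text
top block 42 [57.9 24.9 77.3] 78.0 [571.93805   53.815422]
top handle 78 [52.4 21.3 72.3] 71.1 [550.7153   -16.660929]
scene block 116 [64.2 28.2 83. ] 92.8 [576.962     48.234146]
scene handle 101 [52.2 20.  65.8] 66.5 [553.6938   -17.555523]
```

>>> {"api": "carry_out", "payload": {"slide": [[0.02,0.65,0],[0.06,1.3,0],[0.13,1.81,0],[0.15,1.94,0],[0.15,1.94,0]], "dr": [[0,0,-0.05],[0,0,-0.1],[0,0,-0.14],[0,0,-0.15],[0,0,-0.15]], "jaw": [0.1,0.1,0.1,0.1,0.1]}}

```text
time: 15.52
position: [542.5, -98.8, 94.3]
tcp_rot: [179.9, -0.0, 78.7]
ft_force: [2.8, -2.7, 6.4]
width: 0.193
grasp_force: 99.4
```

```bash
python3 tq.py
```

```text
t 15.525 p [542.5 -98.8  94.3] yaw 78.72 az 78.84 rad 129.3 F along/side/z [-2.1  3.2  6.4] Mz -0.01 Mscrew 0.4
```

>>> {"api": "carry_out", "payload": {"slide": [[0,0,-0.3],[0,0,-0.6],[0,0,-1.0],[0,0,-1.0]], "dr": [[0,0,0],[0,0,0],[0,0,0],[0,0,0]], "jaw": [0.1,0.1,0.1,0.1]}}

```text
time: 16.02
position: [541.2, -97.6, 102.6]
tcp_rot: [-179.9, -0.0, 78.8]
ft_force: [8.1, 1.8, -9.6]
width: 0.193
grasp_force: 98.3
```

```bash
python3 tq.py
```

```text
t 16.025 p [541.2 -97.6 102.6] yaw 78.82 az 78.19 rad 128.3 F along/side/z [ 3.3  7.6 -9.6] Mz -0.17 Mscrew 0.8
```

>>> {"api": "carry_out", "payload": {"slide": [[0.1,0.2,0],[0.1,0.2,0],[0.1,0.2,-0.4],[0.1,0.2,-0.4]], "dr": [[0,0,0],[0,0,0],[0,0,0],[0,0,0]], "jaw": [0.1,0.1,0.1,0.1]}}

```text
time: 16.52
position: [543.6, -97.8, 108.0]
tcp_rot: [-179.9, 0.0, 78.8]
ft_force: [-1.5, 0.6, -5.3]
width: 0.19
grasp_force: 99.0
```

```bash
python3 tq.py
```

```text
t 16.525 p [543.6 -97.8 108. ] yaw 78.78 az 79.24 rad 128.1 F along/side/z [ 0.4 -1.5 -5.3] Mz 0.28 Mscrew 0.09
```

Nearly free. Lifting clear.

>>> {"api": "carry_out", "payload": {"slide": [[0,0,-1],[0,0,-2.5],[0,0,-4],[0,0,-4]], "dr": [[0,0,0],[0,0,0],[0,0,0],[0,0,0]], "jaw": [0.1,0.1,0.1,0.1]}}

```text
time: 17.02
position: [545.3, -98.1, 150.0]
tcp_rot: [179.8, 0.0, 78.8]
ft_force: [0.2, -0.1, -2.3]
width: 0.19
grasp_force: 99.4
```

```bash
python3 look.py c;python3 tq.py
```

```text
17.025 [545.3 -98.1 150. ] [179.8   0.   78.8] [ 0.2 -0.1 -2.3] [-0.07  0.04  0.01]
top wrench_grip [(0.65, [543.2, -99.9, 152.6]), (0.46, [580.2, 145.9, -1.6])]
top socket [(0.65, [567.2, 25.3, 128.7])]
top tbar_top []
wrench 0.65 330 [568.   -1.3] 78.37547850962672
scene wrench_grip [(0.59, [674.7, 248.1, 18.3]), (0.57, [547.4, -100.3, 151.1])]
scene socket [(0.53, [564.8, 25.3, 127.5])]
scene tbar_top [(0.46, [566.5, 28.8, 85.4]), (0.37, [462.7, -293.0, -3.5])]
wrench 0.79 666 [557.  -65.9] 78.59377028106778
t 17.525 p [544.  -97.9 147.6] yaw 78.77 az 79.41 rad 128.1 F along/side/z [-0.6  0.2 -3.3] Mz -0.02 Mscrew 0.0
```

View pics/c.png

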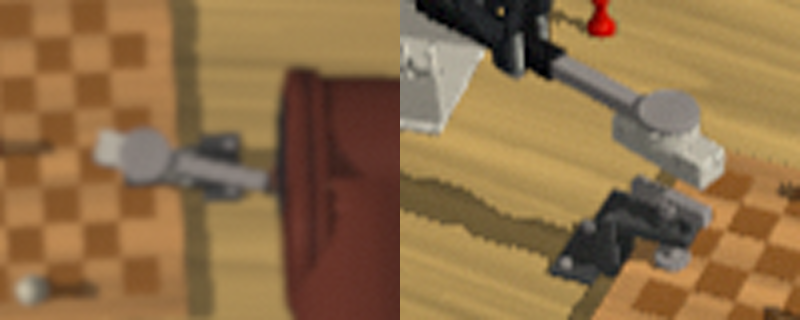

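The T-bar is exposed at (668,195) in the right crop and the wrench hangs free and straight above it. Carrying it back to the organiser.

>>> {"api": "carry_out", "payload": {"slide": [[-20.4,-3.7,0],[-20.4,-3.7,0],[-20.4,-3.7,0],[-20.4,-3.7,0],[-20.4,-3.7,0],[-20.4,-3.7,0],[-20.4,-3.7,0],[-20.4,-3.7,0],[-20.4,-3.7,0],[-20.4,-3.7,0]], "dr": [[0,0,1.13],[0,0,1.13],[0,0,1.13],[0,0,1.13],[0,0,1.13],[0,0,1.13],[0,0,1.13],[0,0,1.13],[0,0,1.13],[0,0,1.13]], "jaw": [0.1,0.1,0.1,0.1,0.1,0.1,0.1,0.1,0.1,0.1]}}

```text
time: 18.77
position: [468.0, -290.9, 147.8]
tcp_rot: [-180.0, -0.0, 14.1]
ft_force: [0.5, 0.6, -3.8]
width: 0.191
grasp_force: 99.4
```

```bash
python3 - <<'E'
from h import *
s=env.get_state(); print(s["time"],s["position"],s["tcp_rot"],s["ft_force"],s["torque"])
for c in ("top","scene"):
    f=env.grab_frame(c); f["T"]=np.array(f["T"]); P=cloud(f)
    print(tip(c,"wrench_grip",f["T"],1),tip(c,"socket",f["T"],1))
    q=P[env.masks_of(c,"wrench")[0]["mask"]&(f["z_map"]>0)]; q=q[q[:,2]>100]; v=np.linalg.eigh(np.cov(q[:,:2].T))[1][:,1]
    print(len(q),np.degrees(np.arctan2(v[1],v[0])),q.mean(0))
E
```

```text
18.775 [ 468.02978238 -290.88715531  147.80475168] [-1.79996179e+02 -7.34547653e-04  1.40959156e+01] [ 0.45183132  0.59844561 -3.84613081] [-0.00743812  0.0338082   0.03881342]
[(0.97, [466.4, -292.8, 146.3])] [(0.56, [591.1, -260.1, 125.1])]
384 -166.34372896070312 [ 558.73770887 -265.85213515  148.4126347 ]
[(0.9, [471.3, -293.7, 150.6])] [(0.66, [591.6, -262.3, 126.9])]
453 -165.6471372361219 [ 571.83611049 -259.3832727   144.58959995]
```

>>> {"api": "carry_out", "payload": {"slide": [[0,0,4],[0,0,7.5],[0,0,8.3],[0,0,8.7],[0,0,8.8],[0,0,8.8]], "dr": [[0,0,0],[0,0,0],[0,0,0],[0,0,0],[0,0,0],[0,0,0]], "jaw": [0.1,0.1,0.1,0.1,0.1,0.1]}}

```text
time: 19.92
position: [468.7, -291.2, 60.9]
tcp_rot: [179.9, -0.1, 14.0]
ft_force: [0.1, 0.1, -2.7]
width: 0.191
grasp_force: 99.3
```

>>> {"api": "carry_out", "payload": {"slide": [[0,0,0.15],[0,0,0.2],[0,0,0.2]], "dr": [[0,0,0],[0,0,0],[0,0,0]], "jaw": [0.1,0.1,0.1]}}

```text
time: 20.3
position: [468.6, -291.3, 59.2]
tcp_rot: [179.9, -0.1, 14.0]
ft_force: [-4.4, 0.5, 8.6]
width: 0.193
grasp_force: 101.2
```

>>> {"api": "carry_out", "payload": {"slide": [[0,0,0],[0,0,0],[0,0,0],[0,0,0],[0,0,0],[0,0,-3],[0,0,-7],[0,0,-12],[0,0,-15],[0,0,-15],[0,0,-15]], "dr": [[0,0,0],[0,0,0],[0,0,0],[0,0,0],[0,0,0],[0,0,0],[0,0,0],[0,0,0],[0,0,0],[0,0,0],[0,0,0]], "jaw": [0.3,0.6,0.8,0.8,0.8,0.8,0.8,0.8,0.8,0.8,0.8]}}

```text
time: 21.68
position: [467.7, -290.8, 207.1]
tcp_rot: [-180.0, 0.0, 14.0]
ft_force: [0.4, 0.1, -1.2]
width: 0.8
grasp_force: 0.0
```

```bash
python3 - <<'E'
from h import *
ims=[]
for c in ("top","scene"):
    f=env.grab_frame(c); f["T"]=np.array(f["T"])
    for t in ("wrench_grip","socket","slot","vase","pawn_a","rook","bishop"): print(c,t,tip(c,t,f["T"],3))
    ims.append(f["color"][:,:,::-1])
cv2.imwrite("pics/d.png",cv2.resize(ims[1],(800,600)))
E
```

```text
top wrench_grip [(0.72, [323.2, -161.5, -5.0]), (0.68, [569.3, 32.3, 79.8]), (0.65, [467.0, -294.4, 57.8])]
top socket [(0.52, [593.5, -260.4, 40.2])]
top slot [(0.62, [460.5, -292.0, 61.8])]
top vase [(0.96, [470.8, 382.2, 1.5])]
top pawn_a [(0.44, [584.8, 163.8, 17.4]), (0.44, [465.0, 121.8, 17.7]), (0.43, [321.2, -162.7, -4.8])]
top rook [(0.72, [470.2, 379.6, 1.7]), (0.63, [748.0, -192.5, -0.6]), (0.41, [678.7, 248.5, 17.2])]
top bishop [(0.43, [576.6, 255.8, 18.1]), (0.28, [460.1, 121.4, 16.9])]
scene wrench_grip [(0.83, [472.0, -295.2, 60.0]), (0.48, [752.5, -194.0, -3.0])]
scene socket [(0.69, [592.0, -262.1, 39.5]), (0.56, [466.8, -293.2, 60.4])]
scene slot [(0.69, [570.0, 26.4, -4.3]), (0.67, [457.0, -295.4, 58.5])]
scene vase [(0.59, [468.2, 384.4, 0.4])]
scene pawn_a [(0.67, [586.4, 167.6, 13.6]), (0.51, [458.1, 121.2, 19.2]), (0.49, [328.7, -157.1, -1.0])]
scene rook [(0.73, [748.3, -193.0, -1.2]), (0.48, [671.3, 247.5, 16.5])]
scene bishop [(0.54, [581.2, 257.3, 17.2]), (0.36, [583.9, 172.4, 12.6])]
```

View pics/d.png

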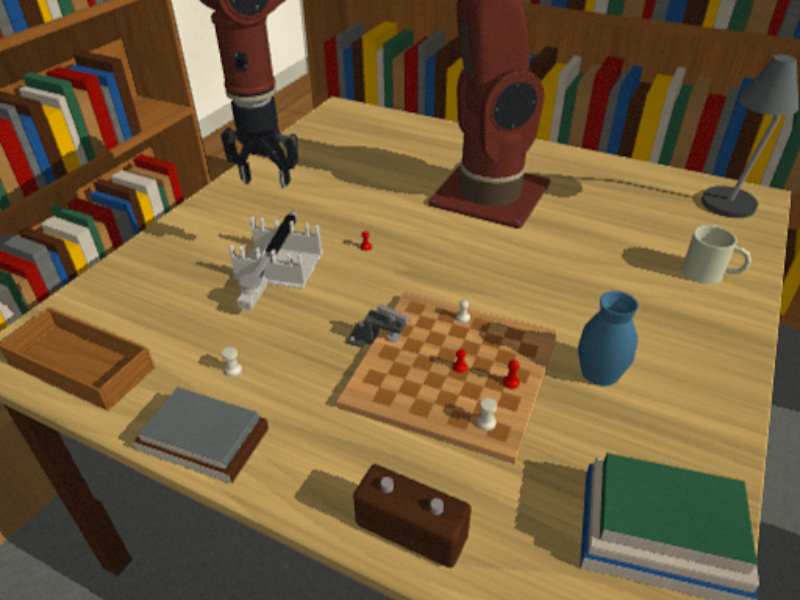

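The wrench lies in the middle slots (handle (285,232), head (250,290)), the gripper is clear above it, and the vase and all the chess men are standing as before. Handing in.

```bash
python3 -c "
from station import env
print(env.finish_job())"
```

```text
the job is handed in; nothing more can be done
None
```

Job handed in: the wrench clicked on the T-bar (about 0.11 rad of break-over, stopped short of the 0.17 rad hard stop), and is back in the same slots with its head on the same side; the vase and chess men are still standing where they were.

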